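# Arm the welding supply at the guarded switch

## Robot

A 7-joint arm with a two-finger parallel gripper is mounted at the origin on the work surface. World frame = base frame: x ahead of the robot, y to its left, z up, the work surface at z = 0. Lengths are in m, angles in rad, forces in N, time in s.
With the tool pointing down it reaches from about 0.4 to 0.85 m from the base axis. Payload 10.4 kg.
Tool frame: the origin (TCP) lies at the centre of the arm's flange, where the gripper is bolted on; the fingertips stand 173 mm ahead of it and the grasp point (between the pads) lies 155 mm ahead of it; z points along the fingers, y is the line along which they close (so a half turn about z gives the same grasp; the last joint's range is limited). The gripper opens to 85 mm and grips with 20 to 120 N. Pads are 22 mm wide; open, the fingers measure 114 mm over their backs; the gripper's body (76 mm by 85 mm) begins 54 mm behind the grasp point. The pads swing forward as they close: fully open they stand 13 mm farther back than shut.
Start: joints at [1.287, 0.332, -0.065, 1.46, 0.022, 1.35, -0.088], TCP at [0.161, -0.604, 0.405] pointing down, gripper open.
Joint ranges: [-2.6, 2.6], [-0.5, 2.12], [-1.47, 1.34], [0.16, 2.42], [-1.27, 4.41], [0.06, 2.06], [-2.6, 2.6]. Speed limits (rad/s): [2.22, 2.22, 2.79, 2.79, 3.14, 3.14, 3.14].

## Interface

Orientations are given as a unit quaternion [x, y, z, w].
In Python, from workcell import manip, viewer, finder gives the robot as it stands.
- The arm moves only by the tool arm_command, never from a script. Its argument "plan" is a list of rows, each an object with "dp": the shift along the tool's x, y, z in mm, a list of three; "spin": the turn about the tool's z in rad. A call has 1 to 5 rows; each row shifts and turns the commanded pose from where the row before left it, along the tool's axes as they then stand; what a row does not reach is not made up. A row lasts 1/10 s, in which the tool goes at most 50 mm and 8.59 degrees, less where a joint would pass 70% of its speed; a pose out of reach is approached as far as the arm can. A call is refused whole if a number of a shift passes 50 or a number of a turn 0.15, either way. A call with a gripper value outside its range is refused whole. "grip" is the closure, from -1 (fully open) to 1 (shut), set as the call begins (left out, the last holds). The fingers move at their own pace and stop on an object; "newtons" is the grip in N (left out, the last holds). Time passes only in rows, so rows that do not move let the fingers close. It gives the time, the measured TCP pose, the force, the opening and the grip force at its end, in the units of the state.
- manip.get_obs(): the state, without advancing time (a new reading comes with each control period).
- viewer.camera(name): name is "scene" or "top"; returns the picture (420x560x3 uint8, blue, green, red); there is no depth.
- viewer.camera_params(name): a dict with "vertical_fov" (degrees; the focal length in pixels is half the picture's height over the tangent of half this angle, whatever the lens; pixels are square), "cx", "cy" (the principal point, pixels), "k1" (the pictures are not rectified: a ray, as slopes to the right and down, at radius r is drawn at 1 + k1 r^2 times it, then the intrinsics apply), "R" (3x3) and "t" (3): a world point X has camera coordinates R X + t. Camera axes: x right, y down, z forward; pixel columns grow to the right and rows downward; lengths in m; the calibration is good to about 2 mm. A picture is of the moment at which its call begins. camera_params takes no time and is no camera call.
- manip.hand_in(): hands the job in; it is judged then, once.
Trained networks look in the newest picture that a camera, given by its name, has taken for a name from the list of things; names that differ only in an ending like _2 or _b are one class to them, and where a whole thing is asked for, a point or a joint stands for the part that bears it (a point fixed in the world has none). Each returns a list of dicts, best first, with "score" (0 to 1); they miss things now and then, are a little off and sometimes report something else, mostly with a low value. They report only what shows in the picture. A call takes as long as a camera call. They do not tell look-alikes from the thing itself.
- finder.find_in(camera, thing): "position" ([x, y, z] in m, in world coordinates, good to about 4 mm: the middle of the surface that is visible of it).
The state is a dict: "clock": time; "joint_pos": joint angles; "joint_velocities": joint speeds; "tau": joint torques, N m; "position": TCP position; "ee_rot": TCP orientation; "ft_force": force on the tool from outside, world axes, zero at the start; "torque": the same for the moment, N m; "grip_width": opening from 0.0 (shut) to 1.0 (fully open); "grasp_force": force on a finger pad.
Only numpy, scipy, OpenCV 4.12 (cv2) and the standard library are available. Lean on these libraries where they do the work, as an engineer would, in place of code of your own. Each camera call takes 0.05 s, during which the arm holds its last target. There are 200 camera calls.

## Task

Switch on the welding supply: on the grey switch box with the hinged metal cover, lift the cover well open, flip the toggle beneath it fully over to its other side, and shut the cover again. Leave the bare toggle of the other grey box (the fume fan) as it is.

Things in the scene. Friction and masses are not known exactly. Their poses are not given: they have to be found in the camera images.
- supply_box: Grey switch box with a hinged aluminium cover, fixed to the bench: 130 (x) x 110 (y) x 60 mm high. Origin: centre of its underside; z up, x from the cover's free edge to its hinge, away from the robot. The shut cover, an inverted tray (no wall at the hinge) 100 x 80 x 56 mm, over x = -50..50 mm, top at z = 118, covers the toggle. A black grip rod along y (16 mm diameter, 26 long) stands on the cover.
- guard (a joint): Cover angle, rad: 0 shut (start), grows as the free edge rises and swings over to +x, stop at 1.9. Hinge line along y through box (50, 0, 62) mm. Shut, the grip rod's centre is at box (-35, 0, 144), 26 mm above the cover, on a 12 mm wide stem; pinched across its ends from above, it turns between the fingers. The stiff hinge (0.1 N m) holds the cover at any angle.
- toggle (a joint): Steel toggle, rad: 0 leans 0.5 rad to the box's +y (off; starts within 0.15 of it), 0.5 upright, 1.0 leans 0.5 rad to -y (on, at its stop). Pivot along x at box (0, 0, 64) mm; 8 mm stem, 14 mm ball centred 40 mm from the pivot. No spring: friction (0.05 N m, 1.3 N at the ball) holds it where it is left. The cover never touches it.
- fan_toggle_tip (a point): Centre of the ball end (14 mm) of the bare toggle on the other grey switch box, same size but with no cover. Not to be moved.
There are look-alikes about, which are no part of the job. What is shaped like the supply_box but green is not meant.

How it is judged:
By the outcome, as a careful person would: the job done as asked, in the order asked, and still so for the second after the job is handed in, with the robot touching nothing.
It also fails if it takes over 66 s, if anything falls off the work surface, if the arm or the gripper's body presses on something with over 40 N, if the wrist force passes 120 N, or if a joint passes its speed limit or range.

## Working session

There is one attempt and no reset: what is moved stays moved. The work goes in short steps, Python scripts to look and compute and a tool call to move; the robot and the scene stay as the last step left them, time stands still between calls to the robot, and variables do not carry over. Pictures are saved under pics/ and viewed, at most 10 in all, crops included, and the job is handed in when it is done.

Besides the shell and the picture viewer there is one more tool, called after "Call:" by a JSON object that holds its "api" and its "payload", one argument or row to a line. arm_command: Moves the arm, as the interface text tells. Its arguments: {"type":"object","properties":{"plan":{"type":"array","items":{"type":"object","properties":{"dp":{"type":"array","items":{"type":"number"}},"spin":{"type":"number"}}}},"grip":{"type":"number"},"newtons":{"type":"number"}},"required":["plan"]}

```bash
mkdir -p pics; ls
python3 - <<'E'
from workcell import manip, viewer, finder
import cv2,numpy as np
o=manip.get_obs();print(o)
ims=[]
for c in("scene","top"):
    im=viewer.camera(c);cv2.imwrite(f"pics/{c}0.png",im)
    print(c,viewer.camera_params(c))
    for t in("supply_box","guard","toggle","fan_toggle_tip"):
        print(t,[(np.round(d["position"],3).tolist(),round(d["score"],2)) for d in finder.find_in(c,t)])
E
```

```text
pics
{'clock': 0.0, 'joint_pos': array([ 1.28738864,  0.33288371, -0.0646998 ,  1.46095216,  0.02158932,
        1.34986642, -0.08849195]), 'joint_velocities': array([-1.46517860e-04,  5.87310274e-04, -6.42015603e-04, -1.91535083e-03,
       -5.12270510e-05,  1.04997365e-03,  7.50320542e-04]), 'tau': array([-2.03128837e-05, -6.25440574e+01,  4.95010579e-02, -3.91603768e+01,
        1.62957399e-02,  9.94862407e-03,  3.03929630e-05]), 'position': array([ 0.16113871, -0.60374099,  0.40390317]), 'ee_rot': array([ 9.91507475e-01,  1.30047785e-01, -1.18767400e-04, -6.97277921e-04]), 'ft_force': array([-0.68374037, -0.09874404,  0.33851755]), 'torque': array([ 0.01288649, -0.02027661, -0.01021723]), 'grasp_force': 0.0, 'grip_width': 1.0001963546025352}
scene {'vertical_fov': 44.635547135796934, 'cx': 266.6080946560082, 'cy': 215.06486068831498, 'k1': 0.04520660531261802, 'R': array([[-0.60409917,  0.79683709,  0.01071634],
       [ 0.6407428 ,  0.49366849, -0.58799667],
       [-0.47382787, -0.34834188, -0.80879236]]), 't': array([ 0.34373281, -0.31502465,  1.22606639])}
supply_box [([0.708, 0.254, 0.123], 0.76), ([0.51, -0.177, 0.066], 0.75)]
guard [([0.688, 0.248, 0.115], 0.97), ([0.498, -0.189, 0.119], 0.69)]
toggle []
fan_toggle_tip [([0.481, 0.141, 0.096], 0.42)]
top {'vertical_fov': 54.905375711177214, 'cx': 280.9085769625884, 'cy': 208.63776399436486, 'k1': 0.01942192664194096, 'R': array([[-0.00404828, -0.99993399,  0.01075258],
       [-0.99378663,  0.00282692, -0.11126607],
       [ 0.11122832, -0.01113621, -0.99373248]]), 't': array([0.02244833, 0.57159367, 0.76781728])}
supply_box [([0.491, -0.177, 0.122], 0.95)]
guard [([0.491, -0.191, 0.118], 0.91), ([0.681, 0.241, 0.116], 0.91)]
toggle []
fan_toggle_tip []
```

View pics/scene0.png

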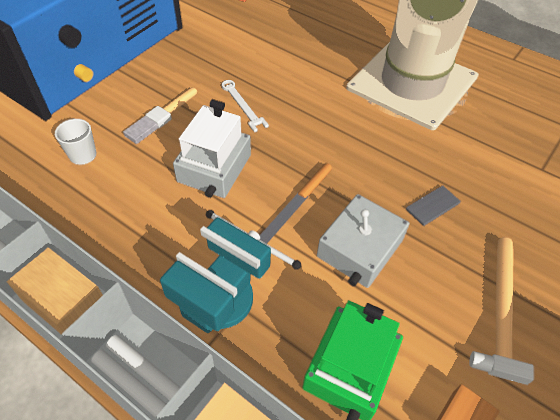

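View pics/top0.png

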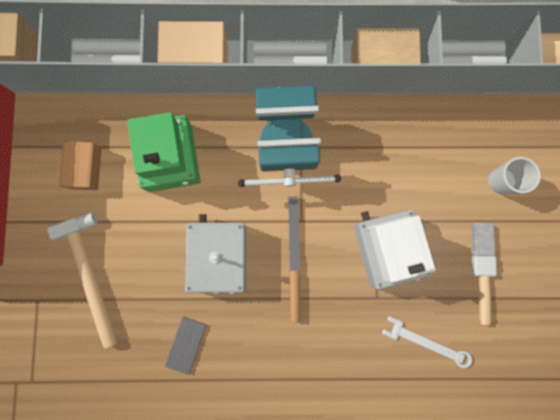

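The scene picture shows the aluminium-covered box at (213,150), the fan box at (363,235) and the green decoy at (355,355). In the top view these are at (395,248), (215,257) and (163,150). The supply box's rod is at top (416,269).

```bash
python3 - <<'E'
import cv2,numpy as np
a=cv2.imread("pics/top0.png")[195:305,340:450];b=cv2.imread("pics/scene0.png")[85:205,160:270]
a=cv2.resize(a,(400,400),interpolation=cv2.INTER_CUBIC);b=cv2.resize(b,(400,436),interpolation=cv2.INTER_CUBIC)[:400]
cv2.imwrite("pics/crop1.png",np.hstack([a,b]))
E
cat > h.py <<'E'
from workcell import manip, viewer, finder
import cv2,numpy as np
from scipy.spatial.transform import Rotation as Rot
def ray(c,uv):
    p=viewer.camera_params(c);f=210/np.tan(np.radians(p["vertical_fov"]/2))
    d=(np.array(uv,float)-[p["cx"],p["cy"]])/f;r=np.linalg.norm(d);s=r
    for _ in range(20): s=r/(1+p["k1"]*s*s)
    d=d*s/max(r,1e-9);R=p["R"];return -R.T@p["t"],R.T@np.r_[d,1]
def plane(c,uv,z):
    o,d=ray(c,uv);return o+d*(z-o[2])/d[2]
def proj(c,X):
    p=viewer.camera_params(c);f=210/np.tan(np.radians(p["vertical_fov"]/2))
    q=p["R"]@np.array(X)+p["t"];d=q[:2]/q[2];return d*(1+p["k1"]*d@d)*f+[p["cx"],p["cy"]]
def tri(u1,u2):
    o1,d1=ray("top",u1);o2,d2=ray("scene",u2)
    s=np.linalg.lstsq(np.c_[d1,-d2],o2-o1,rcond=None)[0];a=o1+d1*s[0];b=o2+d2*s[1];return (a+b)/2,np.linalg.norm(a-b)
E
```

```text
(no output)
```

View pics/crop1.png

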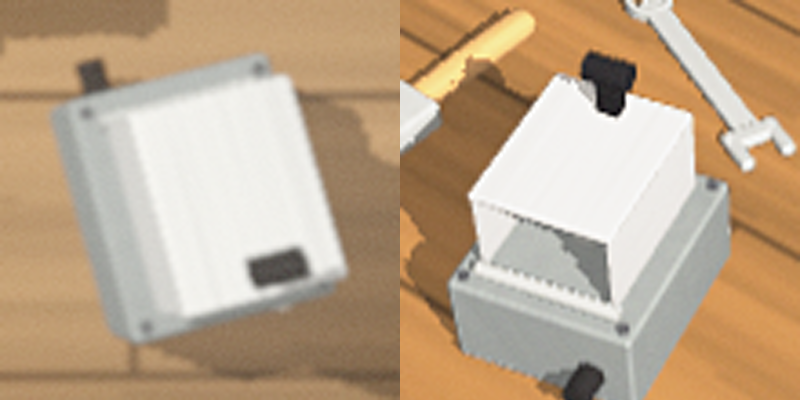

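```bash
cat > fit.py <<'E'
from h import *
from scipy.optimize import least_squares
P=[(50,-40,118),(50,40,118),(-50,-40,118),(-50,40,118),(-35,0,150)]
T=[(292,77),(128,110),(345,270),(183,318),(279,266)]
Q=[(50,40,118),(50,-40,118),(-50,40,118),(-50,-40,118),(-35,0,144)]
S=[(209,240),(70,197),(290,115),(160,75),(209,70)]
cv=lambda u,o:(np.array(u)+.5)/3.636-.5+o
def W(v,p):
    c,s=np.cos(v[2]),np.sin(v[2]);p=np.array(p)/1000;return np.array([v[0]+c*p[0]-s*p[1],v[1]+s*p[0]+c*p[1],p[2]+v[3]])
def res(v): return np.concatenate([proj("top",W(v,p))-cv(u,(340,195)) for p,u in zip(P,T)]+[proj("scene",W(v,p))-cv(u,(160,85)) for p,u in zip(Q,S)])
if __name__=="__main__":
    r=least_squares(res,[.5,-.18,.2,0]);v=r.x;print(v);print(np.round(r.fun.reshape(-1,2),1))
    for p in [(-35,0,144),(50,0,62),(0,0,64)]:print(p,W(v,p))
E
python3 fit.py
```

```text
[ 0.49258436 -0.19376258  0.23939095  0.00176899]
[[-1.3 -1.3]
 [-0.   0.6]
 [ 0.3  1.5]
 [ 0.3 -0.5]
 [ 0.1  0.3]
 [-0.3  0.7]
 [-1.  -0.6]
 [ 0.9 -0.1]
 [-0.6 -0.8]
 [ 0.   0.9]]
(-35, 0, 144) [ 0.45858247 -0.20206146  0.14576899]
(50, 0, 62) [ 0.54115849 -0.18190703  0.06376899]
(0, 0, 64) [ 0.49258436 -0.19376258  0.06576899]
```

Box pose fits within about 1 px: origin (0.4926, -0.1938), yaw 0.239. Its rod is at (0.459, -0.202, 0.144). Approaching now.

Call:
{"api": "arm_command", "payload": {
  "plan": [
    {"dp": [35,-29,-3],"spin": 0.022},
    {"dp": [35,-29,-3]},
    {"dp": [35,-29,-3]},
    {"dp": [35,-29,-3]},
    {"dp": [35,-29,-3]}
  ],
  "grip": -1,
  "newtons": 40
}}

```text
invalid input at $.plan[1]: expected keys dp, spin
```

Call:
{"api": "arm_command", "payload": {
  "plan": [
    {"dp": [35,-29,-3]},
    {"dp": [35,-29,-3]},
    {"dp": [35,-29,-3]},
    {"dp": [35,-29,-3]},
    {"dp": [35,-29,-3]}
  ]
}}

```text
invalid input at $.plan[0]: expected keys dp, spin
```

```bash
cat > rel.py <<'E'
from fit import *
V=np.array([.4926,-.1938,.239])
def st():
    o=manip.get_obs();c,s=np.cos(V[2]),np.sin(V[2]);R=Rot.from_quat(o["ee_rot"]).as_matrix()
    d=o["position"]-[V[0],V[1],0];b=np.array([c*d[0]+s*d[1],-s*d[0]+c*d[1],d[2]-.155])*1000
    print("t",o["clock"],"grasp pt in box mm",b.round(1),"yaw",np.arctan2(R[1,0],R[0,0]).round(4),"tilt",R[:,2].round(3),"F",o["ft_force"].round(1),"w",round(o["grip_width"]*85,1),"gf",round(o["grasp_force"],1))
if __name__=="__main__": st()
E
python3 rel.py
```

```text
t 0.5 grasp pt in box mm [-419.1 -319.9  249.7] yaw 0.2608 tilt [ 0. -0. -1.] F [-0.4 -0.3 -0.3] w 84.9 gf 0.0
```

Call:
{"api": "arm_command", "payload": {
  "plan": [
    {"dp": [35,-29,-4],"spin": 0.022},
    {"dp": [35,-29,-4],"spin": 0},
    {"dp": [35,-29,-4],"spin": 0},
    {"dp": [35,-29,-4],"spin": 0},
    {"dp": [35,-29,-4],"spin": 0}
  ],
  "grip": -1,
  "newtons": 40
}}

```text
clock: 1.0
position: [0.2969, -0.4193, 0.4251]
ee_rot: [0.993, 0.119, 0.0, 0.0]
ft_force: [0.8, -1.1, 1.5]
grip_width: 1.003
grasp_force: 0.0
```

Call:
{"api": "arm_command", "payload": {
  "plan": [
    {"dp": [35,-29,0],"spin": 0},
    {"dp": [35,-29,0],"spin": 0},
    {"dp": [35,-29,0],"spin": 0},
    {"dp": [35,-29,0],"spin": 0},
    {"dp": [35,-29,0],"spin": 0}
  ]
}}

```text
clock: 1.5
position: [0.4326, -0.237, 0.4251]
ee_rot: [0.993, 0.119, 0.0, 0.0]
ft_force: [-0.0, -0.0, -0.0]
grip_width: 1.001
grasp_force: 0.0
```

```bash
python3 rel.py
```

```text
t 1.5 grasp pt in box mm [-68.6 -27.8 270.1] yaw 0.2386 tilt [ 0.001 -0.001 -1.   ] F [-0. -0. -0.] w 85.1 gf 0.0
```

Tool z points down, so positive dz descends. Correcting and going down to just above the rod.

Call:
{"api": "arm_command", "payload": {
  "plan": [
    {"dp": [17,-14,0],"spin": 0},
    {"dp": [17,-14,0],"spin": 0},
    {"dp": [0,0,40],"spin": 0},
    {"dp": [0,0,35],"spin": 0},
    {"dp": [0,0,0],"spin": 0}
  ]
}}

```text
clock: 2.0
position: [0.4569, -0.2031, 0.3458]
ee_rot: [0.993, 0.119, -0.003, -0.002]
ft_force: [-0.6, 0.0, -0.2]
grip_width: 1.0
grasp_force: 0.0
```

Run:
```python
from rel import *
st()
a=viewer.camera("top")[170:290,340:480];b=viewer.camera("scene")[60:180,150:290]
cv2.imwrite("pics/c2.png",np.hstack([cv2.resize(i,(400,343),interpolation=cv2.INTER_CUBIC) for i in(a,b)]))
```

```text
t 2.0 grasp pt in box mm [-36.9  -0.5 190.8] yaw 0.2391 tilt [-0.006  0.003 -1.   ] F [-0.6  0.  -0.2] w 85.0 gf 0.0
```

View pics/c2.png

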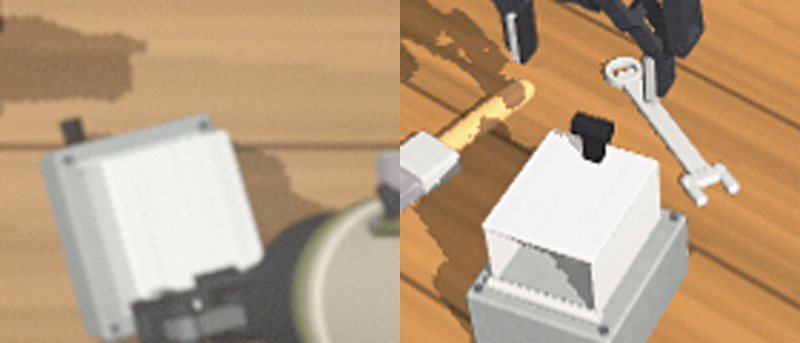

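The fingers at (515,40) and (660,75) straddle the rod at (595,130). Descending.

Call:
{"api": "arm_command", "payload": {
  "plan": [
    {"dp": [0,0,18],"spin": 0},
    {"dp": [0,0,18],"spin": 0},
    {"dp": [0,0,13],"spin": 0},
    {"dp": [0,0,0],"spin": 0},
    {"dp": [0,0,0],"spin": 0}
  ]
}}

```text
clock: 2.6
position: [0.4587, -0.2037, 0.3019]
ee_rot: [0.993, 0.119, 0.001, 0.0]
ft_force: [0.6, 0.2, -0.3]
grip_width: 0.998
grasp_force: 0.0
```

```bash
python3 rel.py
```

```text
t 2.6 grasp pt in box mm [-35.3  -1.6 146.9] yaw 0.2387 tilt [ 0.001 -0.001 -1.   ] F [ 0.6  0.2 -0.3] w 84.8 gf 0.0
```

Call:
{"api": "arm_command", "payload": {
  "plan": [
    {"dp": [0,-1.5,3],"spin": 0},
    {"dp": [0,0,0],"spin": 0},
    {"dp": [0,0,0],"spin": 0},
    {"dp": [0,0,0],"spin": 0},
    {"dp": [0,0,0],"spin": 0}
  ],
  "grip": 1,
  "newtons": 40
}}

```text
clock: 3.1
position: [0.4582, -0.2041, 0.2987]
ee_rot: [0.993, 0.118, 0.001, 0.002]
ft_force: [4.0, -11.1, 0.5]
grip_width: 0.292
grasp_force: 42.7
```

Call:
{"api": "arm_command", "payload": {
  "plan": [
    {"dp": [0,0,0],"spin": 0},
    {"dp": [0,0,0],"spin": 0},
    {"dp": [0,0,0],"spin": 0},
    {"dp": [0,0,0],"spin": 0},
    {"dp": [0,0,0],"spin": 0}
  ]
}}

```text
clock: 3.6
position: [0.4582, -0.2042, 0.2987]
ee_rot: [0.993, 0.118, 0.001, 0.002]
ft_force: [2.3, -9.5, 0.2]
grip_width: 0.292
grasp_force: 42.7
```

Run:
```python
from rel import *
st()
# arc rows from a=0, 0.1 rad each (tool x, tool z)
a=np.arange(0,1.75,.1);x=-85*np.cos(a)+82*np.sin(a);z=85*np.sin(a)+82*np.cos(a)
for i in range(len(a)-1):print(round(a[i+1],1),np.round([x[i+1]-x[i],-(z[i+1]-z[i])],1),"abs",np.round([50+x[i+1],62+z[i+1]],1))
```

```text
t 3.6 grasp pt in box mm [-35.9  -1.9 143.7] yaw 0.237 tilt [ 0.003 -0.004 -1.   ] F [ 2.3 -9.5  0.2] w 24.8 gf 42.7
0.1 [ 8.6 -8.1] abs [-26.4 152.1]
0.2 [ 9.4 -7.2] abs [-17.  159.3]
0.3 [10.  -6.2] abs [ -7.  165.5]
0.4 [10.6 -5.2] abs [  3.6 170.6]
0.5 [11.1 -4.1] abs [ 14.7 174.7]
0.6 [11.4 -3. ] abs [ 26.1 177.7]
0.7 [11.7 -1.8] abs [ 37.8 179.5]
0.8 [11.8 -0.6] abs [ 49.6 180.1]
0.9 [11.8  0.6] abs [ 61.4 179.6]
1.0 [11.7  1.7] abs [ 73.1 177.8]
1.1 [11.4  2.9] abs [ 84.5 174.9]
1.2 [11.1  4. ] abs [ 95.6 170.9]
1.3 [10.6  5.1] abs [106.3 165.8]
1.4 [10.1  6.1] abs [116.4 159.7]
1.5 [9.4 7.1] abs [125.8 152.6]
1.6 [8.7 8. ] abs [134.4 144.6]
1.7 [7.8 8.8] abs [142.3 135.7]
```

Call:
{"api": "arm_command", "payload": {
  "plan": [
    {"dp": [0,2,0],"spin": 0},
    {"dp": [4.3,0,-4.1],"spin": 0},
    {"dp": [4.3,0,-4],"spin": 0},
    {"dp": [4.7,0,-3.6],"spin": 0},
    {"dp": [4.7,0,-3.6],"spin": 0}
  ]
}}

```text
clock: 4.1
position: [0.4755, -0.2006, 0.3128]
ee_rot: [0.993, 0.119, -0.001, 0.0]
ft_force: [-0.5, -4.6, -4.7]
grip_width: 0.295
grasp_force: 42.1
```

Call:
{"api": "arm_command", "payload": {
  "plan": [
    {"dp": [10,0,-6.2],"spin": 0},
    {"dp": [10.6,0,-5.2],"spin": 0},
    {"dp": [0,0,0],"spin": 0},
    {"dp": [0,0,0],"spin": 0},
    {"dp": [0,0,0],"spin": 0}
  ]
}}

```text
clock: 4.6
position: [0.4961, -0.1953, 0.3247]
ee_rot: [0.993, 0.119, 0.0, 0.0]
ft_force: [0.6, -5.0, -0.1]
grip_width: 0.292
grasp_force: 42.5
```

```bash
python3 rel.py
```

```text
t 4.6 grasp pt in box mm [  3.1  -2.3 169.7] yaw 0.2384 tilt [ 0.001 -0.001 -1.   ] F [ 0.6 -5.  -0.1] w 24.8 gf 42.5
```

Call:
{"api": "arm_command", "payload": {
  "plan": [
    {"dp": [11.1,0.5,-4.1],"spin": 0},
    {"dp": [11.4,0.5,-3],"spin": 0},
    {"dp": [11.7,0,-1.8],"spin": 0},
    {"dp": [11.8,0,-0.6],"spin": 0},
    {"dp": [11.8,0,0.6],"spin": 0}
  ]
}}

```text
clock: 5.1
position: [0.5534, -0.1812, 0.3334]
ee_rot: [0.993, 0.12, 0.0, -0.0]
ft_force: [-4.1, 1.9, 0.3]
grip_width: 0.295
grasp_force: 41.9
```

Call:
{"api": "arm_command", "payload": {
  "plan": [
    {"dp": [11.7,0,1.7],"spin": 0},
    {"dp": [11.4,0,2.9],"spin": 0},
    {"dp": [11.1,0,4],"spin": 0},
    {"dp": [0,0,0],"spin": 0},
    {"dp": [0,0,0],"spin": 0}
  ]
}}

```text
clock: 5.6
position: [0.5861, -0.1731, 0.3248]
ee_rot: [0.993, 0.12, 0.001, -0.001]
ft_force: [-0.7, 5.5, 3.0]
grip_width: 0.29
grasp_force: 42.0
```

```bash
python3 rel.py
```

```text
t 5.6 grasp pt in box mm [ 95.8  -2.  169.8] yaw 0.2399 tilt [ 0.001  0.001 -1.   ] F [-0.7  5.5  3. ] w 24.6 gf 42.0
```

Call:
{"api": "arm_command", "payload": {
  "plan": [
    {"dp": [10.6,-0.5,5.1],"spin": 0},
    {"dp": [10.1,0,6.1],"spin": 0},
    {"dp": [9.4,0,7.1],"spin": 0},
    {"dp": [8.7,0,8],"spin": 0},
    {"dp": [4,0,4.3],"spin": 0}
  ]
}}

```text
clock: 6.1
position: [0.6277, -0.1624, 0.2944]
ee_rot: [0.993, 0.12, 0.001, -0.0]
ft_force: [-0.7, 5.3, 4.5]
grip_width: 0.293
grasp_force: 45.4
```

Call:
{"api": "arm_command", "payload": {
  "plan": [
    {"dp": [0,0,0],"spin": 0},
    {"dp": [0,0,0],"spin": 0},
    {"dp": [0,0,0],"spin": 0},
    {"dp": [0,0,0],"spin": 0},
    {"dp": [0,0,0],"spin": 0}
  ]
}}

```text
clock: 6.6
position: [0.6272, -0.1626, 0.2948]
ee_rot: [0.993, 0.12, 0.001, -0.0]
ft_force: [1.2, 5.9, 3.5]
grip_width: 0.295
grasp_force: 45.3
```

```bash
python3 rel.py
```

```text
t 6.6 grasp pt in box mm [138.2  -1.5 139.8] yaw 0.2396 tilt [ 0.002  0.001 -1.   ] F [1.2 5.9 3.5] w 25.1 gf 45.3
```

Call:
{"api": "arm_command", "payload": {
  "plan": [
    {"dp": [0,0,0],"spin": 0},
    {"dp": [0,0,0],"spin": 0},
    {"dp": [0,0,0],"spin": 0},
    {"dp": [0,0,0],"spin": 0},
    {"dp": [0,0,0],"spin": 0}
  ],
  "grip": -0.2
}}

```text
clock: 7.1
position: [0.6269, -0.1637, 0.294]
ee_rot: [0.993, 0.119, -0.0, 0.0]
ft_force: [-0.8, 0.0, -1.4]
grip_width: 0.602
grasp_force: 0.0
```

Call:
{"api": "arm_command", "payload": {
  "plan": [
    {"dp": [0,0,-20],"spin": 0},
    {"dp": [0,0,-40],"spin": 0},
    {"dp": [0,0,-40],"spin": 0},
    {"dp": [0,0,0],"spin": 0},
    {"dp": [0,0,0],"spin": 0}
  ]
}}

```text
clock: 7.6
position: [0.6271, -0.1634, 0.395]
ee_rot: [0.993, 0.119, 0.001, 0.0]
ft_force: [0.0, -0.2, -0.3]
grip_width: 0.601
grasp_force: 0.0
```

Run:
```python
from rel import *
st()
a=viewer.camera("top")[160:300,330:470];b=viewer.camera("scene")[75:215,130:270]
cv2.imwrite("pics/c3.png",np.hstack([cv2.resize(i,(400,400),interpolation=cv2.INTER_CUBIC) for i in(a,b)]))
for c in("top","scene"):
  for t in("toggle","guard"):print(c,t,[(np.round(d["position"],3).tolist(),round(d["score"],2)) for d in finder.find_in(c,t)])
```

```text
t 7.6 grasp pt in box mm [137.9  -2.3 240. ] yaw 0.2387 tilt [ 0.002 -0.001 -1.   ] F [ 0.  -0.2 -0.3] w 51.0 gf 0.0
top toggle []
top guard [([0.681, 0.241, 0.119], 0.75), ([0.566, -0.166, 0.159], 0.66)]
scene toggle [([0.49, -0.182, 0.105], 0.37)]
scene guard [([0.588, -0.157, 0.143], 0.59), ([0.689, 0.247, 0.114], 0.57)]
```

View pics/c3.png

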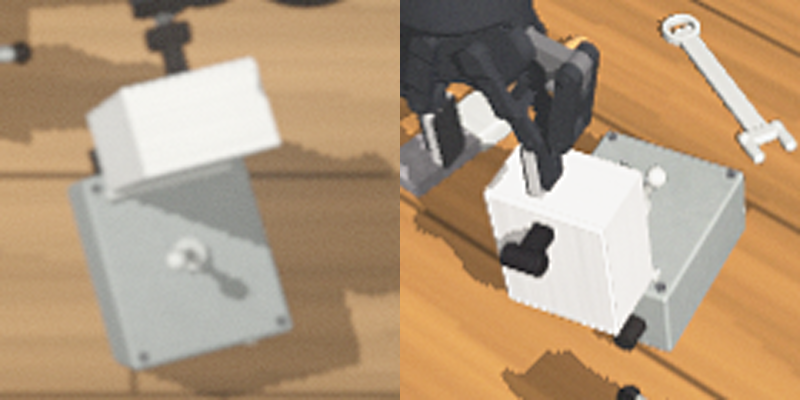

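The cover stands well open (scene crop 570,240), with the toggle ball at top crop (177,260) and scene crop (656,177), leaning to +y as expected.

Run:
```python
from rel import *
p,e=tri((177/2.857+330,260/2.857+160),((656-400)/2.857+130,177/2.857+75));print(p,e)
c,s=np.cos(V[2]),np.sin(V[2]);d=p-[V[0],V[1],0];print(np.round([1000*(c*d[0]+s*d[1]),1000*(-s*d[0]+c*d[1]),1000*d[2]],1))
```

```text
[ 0.48689653 -0.17669164  0.09985875] 0.0011675418439143672
[-1.5 18.  99.9]
```

Call:
{"api": "arm_command", "payload": {
  "plan": [
    {"dp": [-35,-13,0],"spin": 0},
    {"dp": [-35,-13,0],"spin": 0},
    {"dp": [-35,-13,0],"spin": 0},
    {"dp": [-35,-13,0],"spin": 0},
    {"dp": [0,0,0],"spin": 0}
  ],
  "grip": 1
}}

```text
clock: 8.4
position: [0.4753, -0.1459, 0.3937]
ee_rot: [0.993, 0.118, -0.001, 0.001]
ft_force: [-0.6, -0.0, 0.9]
grip_width: -0.003
grasp_force: 0.0
```

Call:
{"api": "arm_command", "payload": {
  "plan": [
    {"dp": [0,0,0],"spin": 0},
    {"dp": [0,0,40],"spin": 0},
    {"dp": [0,0,40],"spin": 0},
    {"dp": [0,0,0],"spin": 0},
    {"dp": [0,0,0],"spin": 0}
  ]
}}

```text
clock: 8.9
position: [0.4794, -0.1459, 0.3145]
ee_rot: [0.993, 0.119, -0.0, -0.001]
ft_force: [0.6, 0.2, -0.1]
grip_width: 0.0
grasp_force: 0.0
```

```bash
python3 rel.py
```

```text
t 8.9 grasp pt in box mm [ -1.5  49.6 159.5] yaw 0.2394 tilt [-0.001  0.001 -1.   ] F [ 0.6  0.2 -0.1] w 0.0 gf 0.0
```

Call:
{"api": "arm_command", "payload": {
  "plan": [
    {"dp": [0,0,25],"spin": 0},
    {"dp": [0,0,23],"spin": 0},
    {"dp": [0,0,0],"spin": 0},
    {"dp": [0,10,0],"spin": 0},
    {"dp": [0,0,0],"spin": 0}
  ]
}}

```text
clock: 9.4
position: [0.4821, -0.1575, 0.2683]
ee_rot: [0.993, 0.118, 0.001, 0.001]
ft_force: [-0.2, -1.2, 0.0]
grip_width: -0.001
grasp_force: 0.0
```

Call:
{"api": "arm_command", "payload": {
  "plan": [
    {"dp": [0,8,0],"spin": 0},
    {"dp": [0,8,0],"spin": 0},
    {"dp": [0,8,0],"spin": 0},
    {"dp": [0,8,0],"spin": 0},
    {"dp": [0,0,0],"spin": 0}
  ]
}}

```text
clock: 9.9
position: [0.4888, -0.1883, 0.2667]
ee_rot: [0.993, 0.118, 0.0, 0.0]
ft_force: [-0.4, 0.3, -0.4]
grip_width: -0.005
grasp_force: 0.0
```

```bash
python3 rel.py
```

```text
t 9.9 grasp pt in box mm [ -2.4   6.2 111.7] yaw 0.2372 tilt [ 0.001 -0.001 -1.   ] F [-0.4  0.3 -0.4] w -0.4 gf 0.0
```

Call:
{"api": "arm_command", "payload": {
  "plan": [
    {"dp": [0,2,0],"spin": 0},
    {"dp": [0,2,0],"spin": 0},
    {"dp": [0,2,0],"spin": 0},
    {"dp": [0,0,0],"spin": 0},
    {"dp": [0,0,0],"spin": 0}
  ]
}}

```text
clock: 10.4
position: [0.4899, -0.1927, 0.266]
ee_rot: [0.993, 0.119, -0.0, 0.0]
ft_force: [-0.5, 0.2, -0.1]
grip_width: 0.001
grasp_force: 0.1
```

Run:
```python
from rel import *
st()
a=viewer.camera("top")[160:300,330:470];b=viewer.camera("scene")[75:215,130:270]
cv2.imwrite("pics/c4.png",np.hstack([cv2.resize(i,(400,400),interpolation=cv2.INTER_CUBIC) for i in(a,b)]))
```

```text
t 10.4 grasp pt in box mm [ -2.3   1.7 111. ] yaw 0.2388 tilt [-0. -0. -1.] F [-0.5  0.2 -0.1] w 0.1 gf 0.1
```

View pics/c4.png

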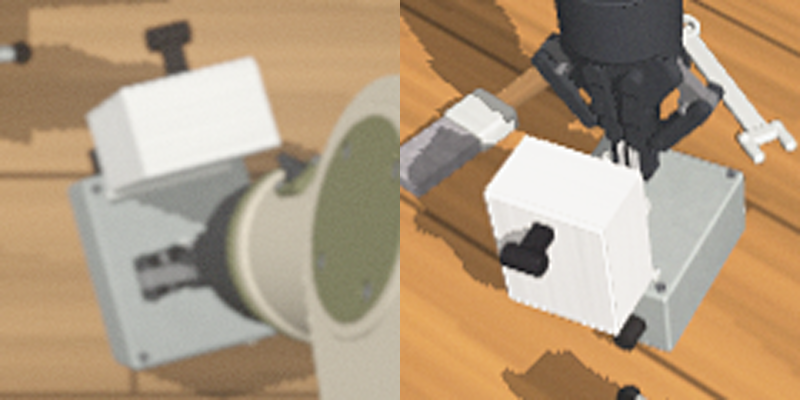

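Fingers at scene crop (640,160); the ball is hidden behind the fingers and cover. I'll keep pushing in small steps until the force rises at the stop.

Call:
{"api": "arm_command", "payload": {
  "plan": [
    {"dp": [0,2,0],"spin": 0},
    {"dp": [0,2,0],"spin": 0},
    {"dp": [0,0,0],"spin": 0},
    {"dp": [0,0,0],"spin": 0},
    {"dp": [0,0,0],"spin": 0}
  ]
}}

```text
clock: 11.0
position: [0.491, -0.1967, 0.2662]
ee_rot: [0.993, 0.119, 0.0, 0.0]
ft_force: [0.2, 0.5, -0.9]
grip_width: -0.0
grasp_force: 0.0
```

Call:
{"api": "arm_command", "payload": {
  "plan": [
    {"dp": [0,2,0],"spin": 0},
    {"dp": [0,0,0],"spin": 0},
    {"dp": [0,0,0],"spin": 0},
    {"dp": [0,0,0],"spin": 0}
  ]
}}

```text
clock: 11.4
position: [0.4914, -0.1977, 0.266]
ee_rot: [0.993, 0.12, -0.0, -0.001]
ft_force: [-1.6, 5.0, 2.0]
grip_width: 0.001
grasp_force: 2.6
```

```bash
python3 rel.py
```

```text
t 11.4 grasp pt in box mm [ -2.1  -3.5 111. ] yaw 0.2397 tilt [-0.001  0.001 -1.   ] F [-1.6  5.   2. ] w 0.1 gf 2.6
```

Call:
{"api": "arm_command", "payload": {
  "plan": [
    {"dp": [0,2.5,0],"spin": 0},
    {"dp": [0,0,0],"spin": 0},
    {"dp": [0,0,0],"spin": 0},
    {"dp": [0,0,0],"spin": 0}
  ]
}}

```text
clock: 11.8
position: [0.4919, -0.1985, 0.2658]
ee_rot: [0.993, 0.12, -0.001, -0.002]
ft_force: [-5.3, 11.4, 5.6]
grip_width: -0.001
grasp_force: 6.9
```

```bash
python3 rel.py
```

```text
t 11.8 grasp pt in box mm [ -1.8  -4.4 110.8] yaw 0.2411 tilt [-0.002  0.004 -1.   ] F [-5.3 11.4  5.6] w -0.1 gf 6.9
```

Stop reached, with the force rising while the finger stalls. Retreating and looking.

Call:
{"api": "arm_command", "payload": {
  "plan": [
    {"dp": [0,-10,0],"spin": 0},
    {"dp": [0,-10,0],"spin": 0},
    {"dp": [0,0,-45],"spin": 0},
    {"dp": [0,0,-45],"spin": 0},
    {"dp": [0,0,-40],"spin": 0}
  ]
}}

```text
clock: 12.3
position: [0.4871, -0.1809, 0.3983]
ee_rot: [0.993, 0.119, 0.0, 0.0]
ft_force: [0.5, -0.6, -0.3]
grip_width: 0.002
grasp_force: 0.0
```

Call:
{"api": "arm_command", "payload": {
  "plan": [
    {"dp": [35,5,0],"spin": 0},
    {"dp": [35,5,0],"spin": 0},
    {"dp": [35,5,0],"spin": 0},
    {"dp": [35,3,0],"spin": 0},
    {"dp": [0,0,0],"spin": 0}
  ],
  "grip": -0.2
}}

```text
clock: 12.8
position: [0.6302, -0.1639, 0.3946]
ee_rot: [0.993, 0.12, 0.0, -0.001]
ft_force: [-2.0, 0.2, -1.0]
grip_width: 0.602
grasp_force: 0.0
```

Run:
```python
from rel import *
st()
a=viewer.camera("top")[160:300,330:470];b=viewer.camera("scene")[75:215,130:270]
cv2.imwrite("pics/c5.png",np.hstack([cv2.resize(i,(400,400),interpolation=cv2.INTER_CUBIC) for i in(a,b)]))
```

```text
t 12.8 grasp pt in box mm [140.8  -3.5 239.6] yaw 0.2415 tilt [-0.     0.002 -1.   ] F [-2.   0.2 -1. ] w 51.2 gf 0.0
```

View pics/c5.png

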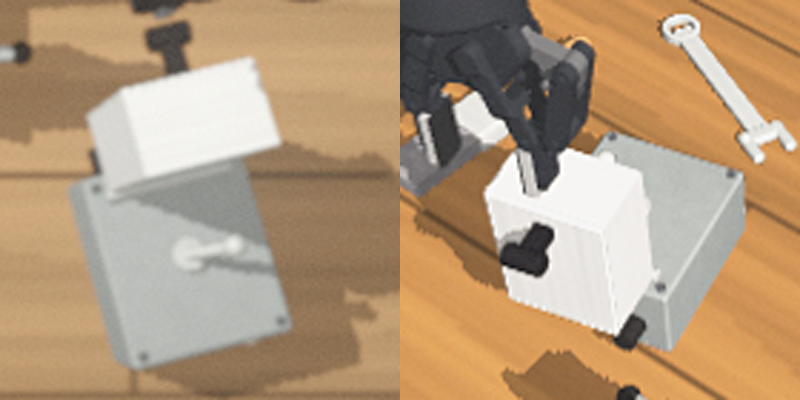

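The toggle now leans to -y (ball at top crop (233,243), about 38 mm shifted), so it's fully on. Now regrip the rod and close.

Call:
{"api": "arm_command", "payload": {
  "plan": [
    {"dp": [0,0,40],"spin": 0},
    {"dp": [0,0,40],"spin": 0},
    {"dp": [0,0,20],"spin": 0},
    {"dp": [0,0,0],"spin": 0},
    {"dp": [0,0,0],"spin": 0}
  ]
}}

```text
clock: 13.4
position: [0.6273, -0.1663, 0.2974]
ee_rot: [0.993, 0.119, 0.0, 0.0]
ft_force: [0.1, -0.9, 0.6]
grip_width: 0.603
grasp_force: 0.0
```

```bash
python3 rel.py
```

```text
t 13.4 grasp pt in box mm [137.4  -5.1 142.4] yaw 0.2381 tilt [ 0.001 -0.001 -1.   ] F [ 0.1 -0.9  0.6] w 51.3 gf 0.0
```

Call:
{"api": "arm_command", "payload": {
  "plan": [
    {"dp": [0.8,-3,3],"spin": 0},
    {"dp": [0,0,0],"spin": 0},
    {"dp": [0,0,0],"spin": 0},
    {"dp": [0,0,0],"spin": 0},
    {"dp": [0,0,0],"spin": 0}
  ]
}}

```text
clock: 13.9
position: [0.6277, -0.1629, 0.2934]
ee_rot: [0.993, 0.119, 0.0, 0.0]
ft_force: [-0.3, -0.0, -0.2]
grip_width: 0.6
grasp_force: 0.0
```

Call:
{"api": "arm_command", "payload": {
  "plan": [
    {"dp": [0,0,0],"spin": 0},
    {"dp": [0,0,0],"spin": 0},
    {"dp": [0,0,0],"spin": 0},
    {"dp": [0,0,0],"spin": 0},
    {"dp": [0,0,0],"spin": 0}
  ],
  "grip": 1,
  "newtons": 40
}}

```text
clock: 14.4
position: [0.6277, -0.1624, 0.2932]
ee_rot: [0.993, 0.119, 0.0, -0.0]
ft_force: [-0.3, 1.6, 0.4]
grip_width: 0.298
grasp_force: 39.4
```

```bash
python3 rel.py
```

```text
t 14.4 grasp pt in box mm [138.7  -1.4 138.2] yaw 0.2392 tilt [ 0.  0. -1.] F [-0.3  1.6  0.4] w 25.3 gf 39.4
```

Call:
{"api": "arm_command", "payload": {
  "plan": [
    {"dp": [-4,0,-4.3],"spin": 0},
    {"dp": [-8.7,0,-8],"spin": 0},
    {"dp": [-9.4,0,-7.1],"spin": 0},
    {"dp": [-10.1,0,-6.1],"spin": 0},
    {"dp": [-10.6,0,-5.1],"spin": 0}
  ]
}}

```text
clock: 14.9
position: [0.5848, -0.1732, 0.324]
ee_rot: [0.993, 0.119, -0.0, 0.0]
ft_force: [0.4, 1.6, -6.8]
grip_width: 0.296
grasp_force: 39.6
```

Call:
{"api": "arm_command", "payload": {
  "plan": [
    {"dp": [-11.1,0,-4],"spin": 0},
    {"dp": [-11.4,0,-2.9],"spin": 0},
    {"dp": [-11.7,0,-1.7],"spin": 0},
    {"dp": [0,0,0],"spin": 0},
    {"dp": [0,0,0],"spin": 0}
  ]
}}

```text
clock: 15.4
position: [0.5526, -0.1812, 0.3328]
ee_rot: [0.993, 0.119, 0.0, 0.0]
ft_force: [0.4, 1.9, -1.0]
grip_width: 0.294
grasp_force: 40.8
```

```bash
python3 rel.py
```

```text
t 15.4 grasp pt in box mm [ 61.3  -2.  177.8] yaw 0.2384 tilt [ 0.    -0.001 -1.   ] F [ 0.4  1.9 -1. ] w 25.0 gf 40.8
```

Call:
{"api": "arm_command", "payload": {
  "plan": [
    {"dp": [-11.8,0,-0.6],"spin": 0},
    {"dp": [-11.8,0,0.6],"spin": 0},
    {"dp": [-11.7,0,1.8],"spin": 0},
    {"dp": [-11.4,0,3],"spin": 0},
    {"dp": [-11.1,0,4.1],"spin": 0}
  ]
}}

```text
clock: 15.9
position: [0.4958, -0.1954, 0.3238]
ee_rot: [0.993, 0.119, 0.001, 0.001]
ft_force: [5.3, -3.7, -0.2]
grip_width: 0.291
grasp_force: 41.7
```

Call:
{"api": "arm_command", "payload": {
  "plan": [
    {"dp": [-10.6,0,5.2],"spin": 0},
    {"dp": [-10,0,6.2],"spin": 0},
    {"dp": [-9.4,0,7.2],"spin": 0},
    {"dp": [0,0,0],"spin": 0},
    {"dp": [0,0,0],"spin": 0}
  ]
}}

```text
clock: 16.4
position: [0.4662, -0.2029, 0.3042]
ee_rot: [0.993, 0.118, -0.001, 0.0]
ft_force: [-0.4, -5.6, 2.3]
grip_width: 0.293
grasp_force: 42.4
```

```bash
python3 rel.py
```

```text
t 16.4 grasp pt in box mm [-27.8  -2.6 149.2] yaw 0.2373 tilt [-0.002 -0.001 -1.   ] F [-0.4 -5.6  2.3] w 24.9 gf 42.4
```

Call:
{"api": "arm_command", "payload": {
  "plan": [
    {"dp": [-4,0.5,3.5],"spin": 0},
    {"dp": [-4,0.5,3.5],"spin": 0},
    {"dp": [0,0,1.5],"spin": 0},
    {"dp": [0,0,0],"spin": 0},
    {"dp": [0,0,0],"spin": 0}
  ]
}}

```text
clock: 16.9
position: [0.4602, -0.2045, 0.2984]
ee_rot: [0.993, 0.119, 0.001, 0.001]
ft_force: [-4.8, 0.7, 25.3]
grip_width: 0.291
grasp_force: 45.1
```

```bash
python3 rel.py
```

```text
t 16.9 grasp pt in box mm [-34.   -2.7 143.4] yaw 0.2389 tilt [ 0.002 -0.001 -1.   ] F [-4.8  0.7 25.3] w 24.7 gf 45.1
```

The cover meets its stop (25 N upward, same height as at the start). Releasing.

Call:
{"api": "arm_command", "payload": {
  "plan": [
    {"dp": [0,0,0],"spin": 0},
    {"dp": [0,0,0],"spin": 0},
    {"dp": [0,0,0],"spin": 0},
    {"dp": [0,0,0],"spin": 0}
  ],
  "grip": -0.5
}}

```text
clock: 17.3
position: [0.4595, -0.2045, 0.2956]
ee_rot: [0.993, 0.119, -0.001, -0.0]
ft_force: [0.1, 0.5, -0.5]
grip_width: 0.749
grasp_force: 0.0
```

Call:
{"api": "arm_command", "payload": {
  "plan": [
    {"dp": [0,0,-25],"spin": 0},
    {"dp": [0,0,-45],"spin": 0},
    {"dp": [0,0,-45],"spin": 0},
    {"dp": [-45,0,0],"spin": 0},
    {"dp": [-45,0,0],"spin": 0}
  ]
}}

```text
clock: 17.8
position: [0.3721, -0.2257, 0.4121]
ee_rot: [0.993, 0.12, 0.001, 0.0]
ft_force: [-1.1, -0.9, -0.6]
grip_width: 0.749
grasp_force: 0.0
```

Call:
{"api": "arm_command", "payload": {
  "plan": [
    {"dp": [-20,40,0],"spin": 0},
    {"dp": [-20,40,0],"spin": 0},
    {"dp": [-20,40,0],"spin": 0},
    {"dp": [-20,40,0],"spin": 0},
    {"dp": [0,0,0],"spin": 0}
  ]
}}

```text
clock: 18.3
position: [0.3294, -0.4054, 0.4101]
ee_rot: [0.993, 0.115, -0.001, -0.0]
ft_force: [-0.2, 1.3, 0.3]
grip_width: 0.751
grasp_force: 0.0
```

Run:
```python
from rel import *
st()
A=viewer.camera("top");B=viewer.camera("scene")
cv2.imwrite("pics/c6.png",np.hstack([cv2.resize(i,(400,400),interpolation=cv2.INTER_CUBIC) for i in(A[195:305,340:450],B[85:195,160:270])]))
for c,n in((A,"top0"),(B,"scene0")):
    i=cv2.imread(f"pics/{n}.png");s=np.s_[195:305,340:450] if n=="top0" else np.s_[85:195,160:270]
    print(n,np.abs(i[s].astype(int)-c[s]).mean())
    f=np.s_[210:300,180:250] if n=="top0" else np.s_[190:285,315:410]
    print("fan",np.abs(i[f].astype(int)-c[f]).mean())
```

```text
t 18.3 grasp pt in box mm [-208.6 -166.9  255.1] yaw 0.2312 tilt [-0.002  0.    -1.   ] F [-0.2  1.3  0.3] w 63.9 gf 0.0
top0 1.7804683195592286
fan 1.7589947089947089
scene0 1.4112121212121211
fan 1.6358633425669438
```

View pics/c6.png

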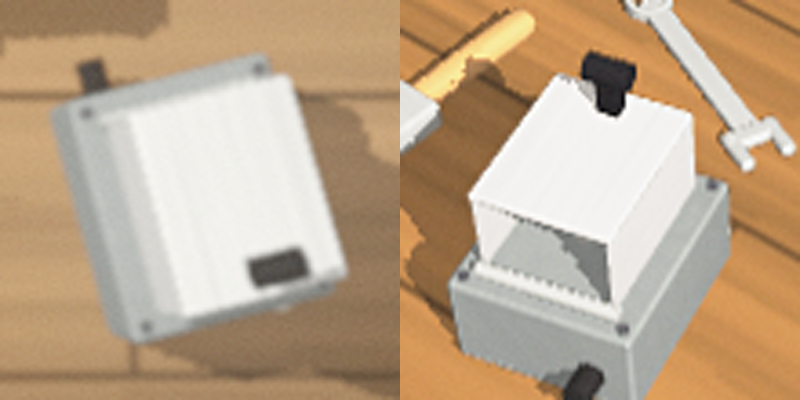

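The cover is shut exactly as at the start, with the rod at (279,266) and (609,70) in the crops, and the fan box is unchanged. Handing in.

```bash
python3 -c "
from workcell import manip
print(manip.hand_in())"
```

```text
the job is handed in; nothing more can be done
None
```

The welding supply is switched on: I opened the cover to about 1.65 rad, flipped the toggle to its stop on the -y side, shut the cover again, left the fan toggle untouched, and handed the job in shortly after 18.3 s.

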